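# Open the catched die drawer and put the capsule housing away

## Task

Swing the ball-ended catch of the small cabinet aside to its stop, then pull the drawer right out to its stop. Set the copper capsule housing down gently, upright, in the drawer's empty compartment (lower it to the floor, do not drop it), and leave the drawer fully out with the catch still clear. Do not touch the domed crystal glass lying in the other compartment and leave the other things on the bench alone.

Things in the scene. Friction and masses are not known exactly. Their poses are not given: they have to be found in the camera images.
- cabinet: low dark wooden cabinet, fixed, 250 mm wide (y), 200 mm deep (x), top 108 mm above the bench. Origin: centre of its front face, at bench level. Its x points into the cabinet, away from the robot; y to the left as the robot sees it; z up. The drawer comes out along -x. A rail above the drawer carries the catch. The key lies on its top
- drawer (a joint): travel of the drawer in m: 0 shut, 0.130 out at its stop. Runs with a friction of about 2.5 N and stays where it is left. With the catch in the way it jams after about 6 mm. Wooden front 222 mm wide, 12 mm thick, top edge 78 mm above the bench, flush with the cabinet's face when shut
- drawer_handle (a point): middle of the drawer's iron bar handle: round bar 10 mm thick, 80 mm long along the cabinet's y, standing 45 mm out from the drawer's face and 88 mm above the bench, free above, carried by two bent arms at its ends; moves with the drawer. Axes as the cabinet's
- catch (a joint): angle of the catch in rad: near 0 it stands upright, its short tongue (28 mm below the pivot, 10 mm wide) hanging in front of the drawer; 1.50 is its stop, lying level to the cabinet's +y, tongue clear. From about 1.1 the drawer can pass. Stays where it is left (friction about 1 N at the ball)
- catch_ball (a point): centre of the ball (18 mm) ending the catch lever, a round iron bar 8 mm thick. Pivot axis: along the cabinet's x, at y = +80 mm, 96 mm above the bench. Ball 60 mm from that axis; ball and the outer 30 mm of bar lie 30 mm in front of the face, the inner bar bends back to it. The ball swings from upright (156 mm up) to +y and down (100 mm). Push it with closed fingers from its -y side
- bay (a point): floor centre of the drawer's empty compartment, the one on the cabinet's -y side; 24 mm above the bench, 64.5 mm behind the drawer's face, moves with the drawer; axes as the cabinet's. Inside 105 mm (x) by 102 mm (y); dividers and side walls rise 32 mm above this floor, the drawer's front 54 mm. Fully open to above only with the drawer at its stop
- housing_mid (a point): copper capsule housing, loose, about 160 g, a stepped round part: foot 56 mm diameter, 17 mm high (a slope to 19 mm), then a plain round boss of 34 mm diameter up to the full height of 50 mm. Point on its axis half-way up (25 mm above its underside); z up. Stands on the bench left or right of the cabinet's front. Grip it by the boss
- housing: the same housing, origin at the centre of its underside, z up
- crystal_mid (a point): domed crystal glass, 64 mm diameter, 24 mm high, lying dome up in the drawer's other (+y) compartment; point on its axis, half-way up. Not to be touched
- crystal: the same glass, origin at the centre of its underside
- bezel: loose flat brass bezel ring, 64 mm outer diameter, 50 mm hole, 16 mm high, on the bench on the other side from the housing; origin at the centre of its underside. Leave alone
- key: loose knurled brass winding key, 80 mm long, 17 mm high, lying on the rear half of the cabinet's top; origin under its middle. Leave alone
- pillar: blackened iron pillar stand, 100 mm foot, 200 mm tall, right of the work area; origin at the centre of its underside. Leave alone
- weight: small brass knobbed weight, 48 mm diameter, 56 mm high, right; origin at the centre of its underside. Leave alone
There are look-alikes about, which are no part of the job. Leave any purple or turquoise look-alike of the housing alone.

How it is judged:
By the outcome, as a careful person would: the job done as asked, in the order asked, and still so for the second after the job is handed in, with the robot touching nothing.
It also fails if it takes over 64 s, if anything falls off the work surface, if the arm or the gripper's body presses on something with over 40 N, if the wrist force passes 120 N, or if a joint passes its speed limit or range.

## Robot

A 7-joint arm with a two-finger parallel gripper is mounted at the origin on the work surface. World frame = base frame: x ahead of the robot, y to its left, z up, the work surface at z = 0. Lengths are in m, angles in rad, forces in N, time in s.
With the tool pointing down it reaches from about 0.4 to 0.85 m from the base axis. Payload 6.9 kg.
Tool frame: the origin (TCP) lies midway between the tips of the shut fingers; the grasp point (between the pads) lies manip.grip_point_offset behind it (manip.grip_point_offset is the distance from the TCP to the grasp point, in m); z points along the fingers, y is the line along which they close (so a half turn about z gives the same grasp; the last joint's range is limited). The gripper opens to 85 mm and grips with 20 to 120 N. Pads are 22 mm wide; open, the fingers measure 114 mm over their backs; the gripper's body (76 mm by 85 mm) begins 54 mm behind the grasp point. The pads swing forward as they close: fully open they stand 13 mm farther back than shut.
Start: joints at [-1.024, 0.507, -0.238, 1.5, 0.126, 1.149, -0.155], TCP at [0.267, 0.565, 0.231] pointing down, gripper open.
Joint ranges: [-3.08, 3.08], [-0.24, 2.05], [-1.43, 1.35], [0, 2.5], [-1.52, 4.66], [0.17, 1.96], [-2.89, 2.89]. Speed limits (rad/s): [2.39, 2.39, 3.14, 3.14, 3.14, 3.14, 3.14].

## Interface

Orientations are given as a rotation vector (axis times angle).
In Python, from rig import manip, imaging gives the robot as it stands. The module is installed in compiled form; this text tells all that it offers.
- The arm moves only by the tool servo_tool, never from a script. Its argument "series" is a list of rows, each a list of 3 entries, a list of its own where there are three numbers: the opening, from 0 (shut) to 1 (fully open), then the shift along the tool's x, y, z in cm, then the turn about the tool's z in rad. A call has 1 to 10 rows; each row shifts and turns the commanded pose from where the row before left it, along the tool's axes as they then stand; what a row does not reach is not made up. A row lasts 1/12 s, in which the tool goes at most 41.7 mm and 7.16 degrees, less where a joint would pass 70% of its speed; a pose out of reach is approached as far as the arm can. A call with a gripper value outside its range is refused whole. The fingers move at their own pace and stop on an object; the grip force is fixed at half the most. Time passes only in rows, so rows that do not move let the fingers close. It gives the time, the measured TCP pose, the force, the opening and the grip force at its end, in the units of the state.
- manip.get_obs(): the state, without advancing time (a new reading comes with each control period).
- imaging.grab_frame(name): name is "scene" or "top"; returns (picture, depth): 400x640x3 uint8, blue, green, red; 400x640 float32, m along the optical axis (not along the pixel's ray), 0 where there is no reading.
- imaging.camera_model(name): a dict with "fov_y" (degrees; the focal length in pixels is half the picture's height over the tangent of half this angle, whatever the lens; pixels are square), "cx", "cy" (the principal point, pixels), "k1" (the pictures are not rectified: a ray, as slopes to the right and down, at radius r is drawn at 1 + k1 r^2 times it, then the intrinsics apply), "R" (3x3) and "t" (3): a world point X has camera coordinates R X + t. Camera axes: x right, y down, z forward; pixel columns grow to the right and rows downward; lengths in m; the calibration is good to about 2 mm. A picture is of the moment at which its call begins. camera_model takes no time and is no camera call.
- manip.hand_in(): hands the job in; it is judged then, once.
The state is a dict: "t": time; "qpos": joint angles; "qvel": joint speeds; "tau": joint torques, N m; "eef_pos": TCP position; "tcp_rot": TCP orientation; "force": force on the tool from outside, world axes, zero at the start; "torque": the same for the moment, N m; "finger_gap": opening from 0.0 (shut) to 1.0 (fully open); "grip_force": force on a finger pad.
Only numpy, scipy, OpenCV 4.12 (cv2) and the standard library are available. Lean on these libraries where they do the work, as an engineer would, in place of code of your own. Each camera call takes 0.05 s, during which the arm holds its last target. There are 200 camera calls.

## Working session

There is one attempt and no reset: what is moved stays moved. The work goes in short steps, Python scripts to look and compute and a tool call to move; the robot and the scene stay as the last step left them, time stands still between calls to the robot, and variables do not carry over. Pictures are saved under pics/ and viewed, at most 10 in all, crops included, and the job is handed in when it is done.

Besides the shell and the picture viewer there is one more tool, called in YAML: its name, and indented under it one key for each argument. servo_tool: Moves the arm, as the interface text tells. Its arguments: {"type":"object","properties":{"series":{"type":"array"}},"required":["series"]}

```bash
mkdir -p pics
cat > h.py <<'E'
import numpy as np, cv2
from rig import manip, imaging
from scipy.spatial.transform import Rotation as Ro
def model(n):
    c=imaging.camera_model(n); f=200/np.tan(np.radians(c["fov_y"])/2)
    return c,f
def pts(n,uv,d=None,z=None):
    """pixels -> world, using depth d or plane height z"""
    c,f=model(n); uv=np.asarray(uv,float).reshape(-1,2)
    p=(uv-[c["cx"],c["cy"]])/f; q=p.copy()
    for _ in range(20): q=p/(1+c["k1"]*(q**2).sum(1,keepdims=True))
    r=np.c_[q,np.ones(len(q))]; R=np.array(c["R"]); t=np.array(c["t"])
    if d is not None: return (r*np.asarray(d).reshape(-1,1)-t)@R
    o=-R.T@t; w=r@R; return o+w*((z-o[2])/w[:,2:])
def proj(n,X):
    c,f=model(n); X=np.asarray(X,float).reshape(-1,3)@np.array(c["R"]).T+np.array(c["t"])
    s=X[:,:2]/X[:,2:]; s=s*(1+c["k1"]*(s**2).sum(1,keepdims=True)); return s*f+[c["cx"],c["cy"]]
def cloud(n,d):
    v,u=np.mgrid[0:400,0:640]; return pts(n,np.c_[u.ravel(),v.ravel()],d.ravel()).reshape(400,640,3)
E
python3 - <<'E'
from h import *
s=manip.get_obs(); print({k:np.round(v,3) for k,v in s.items()}, manip.grip_point_offset)
for n in("scene","top"):
    p,d=imaging.grab_frame(n); np.savez(f"{n}0.npz",p=p,d=d); cv2.imwrite(f"pics/{n}0.png",p)
    c=imaging.camera_model(n); print(n,{k:np.round(v,3) for k,v in c.items()},(d>0).mean())
E
```

```text
{'t': np.float64(0.0), 'qpos': array([-1.024,  0.508, -0.238,  1.501,  0.126,  1.149, -0.155]), 'qvel': array([ 0.001, -0.   ,  0.001,  0.001,  0.   , -0.001, -0.001]), 'tau': array([-1.0000e-03, -6.2058e+01, -2.1870e+00, -2.4966e+01,  1.3000e-02,
        1.2000e-02, -0.0000e+00]), 'eef_pos': array([0.267, 0.565, 0.23 ]), 'tcp_rot': array([-6.870e-01, -3.065e+00,  3.000e-03]), 'force': array([0.688, 0.1  , 0.001]), 'torque': array([-0.031, -0.055,  0.046]), 'grip_force': np.float64(0.0), 'finger_gap': np.float64(1.0)} 0.0187
scene {'fov_y': np.float64(45.869), 'cx': np.float64(310.383), 'cy': np.float64(196.59), 'k1': np.float64(-0.047), 'R': array([[ 0.588,  0.809,  0.014],
       [ 0.551, -0.387, -0.739],
       [-0.592,  0.443, -0.673]]), 't': array([-0.256, -0.246,  1.672])} 0.9960625
top {'fov_y': np.float64(43.639), 'cx': np.float64(314.104), 'cy': np.float64(198.649), 'k1': np.float64(-0.158), 'R': array([[ 0.068, -0.998,  0.004],
       [-0.972, -0.067, -0.224],
       [ 0.224,  0.011, -0.975]]), 't': array([-0.135,  0.597,  1.409])} 0.9959921875
```

View pics/top0.png

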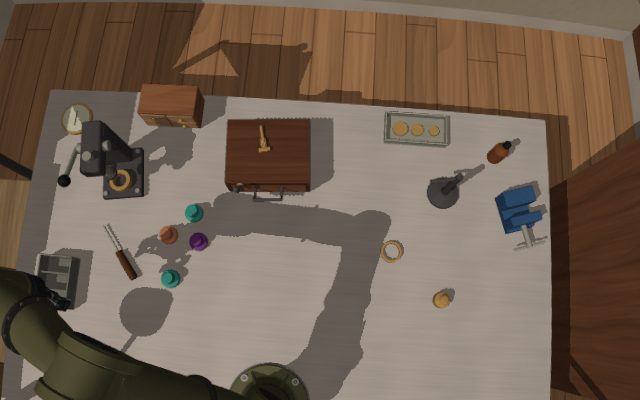

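View pics/scene0.png

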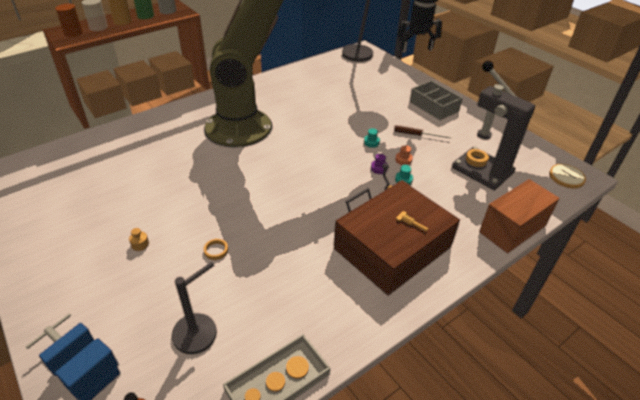

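The top view shows the cabinet at (268,155), with its handle at (267,197) and the catch near (240,187). There are five things that could be taken for the housing: copper (168,235), purple (199,242), turquoise (194,212) and (170,278), and the brass weight (441,300). I choose the copper one at (168,235), which is at (404,153) in the scene view. Next I measure positions and take a close crop.

```bash
cat > m.py <<'E'
from h import *
T=np.load("top0.npz"); p,d=T["p"],T["d"]; W=cloud("top",d)
hsv=cv2.cvtColor(p,cv2.COLOR_BGR2HSV)
for nm,(u,v) in dict(cu=(168,235),pu=(199,242),t1=(194,212),t2=(170,278)).items():
    w=W[v-16:v+17,u-16:u+17].reshape(-1,3); w=w[(w[:,2]>.008)&(w[:,2]<.07)]
    top=w[w[:,2]>.042]; print(nm,hsv[v,u],"zmax %.3f"%w[:,2].max(),"boss",top.mean(0).round(4),len(top),"all",w.mean(0).round(4))
m=(W[...,2]>.100)&(W[...,2]<.115); m[:,:215]=0; m[:,320:]=0; m[:100]=0; m[198:]=0
P=W[m]; 
c=cv2.findContours(cv2.morphologyEx(m.astype(np.uint8),cv2.MORPH_OPEN,np.ones((5,5))),0,1)[0]; c=max(c,key=cv2.contourArea)[:,0]
X=pts("top",c,z=.108)[:,:2]; r=cv2.minAreaRect((X*1000).astype(np.float32)); print(r); print(cv2.boxPoints(r))
a=cv2.resize(p[100:300,120:330],None,fx=3.5,fy=2.9,interpolation=2); 
S=np.load("scene0.npz")["p"][110:300,320:480]
cv2.imwrite("pics/c1.png",np.hstack([cv2.resize(p[150:300,140:320],(440,366)),cv2.resize(S,(308,366))]))
E
python3 m.py
```

```text
cu [ 10 153  95] zmax 0.056 boss [0.4732 0.3442 0.0485] 106 all [0.472  0.34   0.0313]
pu [147 137  99] zmax 0.055 boss [0.4597 0.2486 0.0483] 106 all [0.4584 0.2444 0.0301]
t1 [ 84 154 114] zmax 0.056 boss [0.5484 0.2725 0.0489] 102 all [0.5456 0.2682 0.0304]
t2 [ 84 152 124] zmax 0.055 boss [0.342  0.3216 0.0489] 99 all [0.3419 0.317  0.0296]
((730.0525512695312, 51.715576171875), (205.6436309814453, 251.72482299804688), 4.548943042755127)
[[617.5724   169.02666 ]
 [637.53687  -81.90523 ]
 [842.5327   -65.595505]
 [822.56824  185.33638 ]]
```

View pics/c1.png

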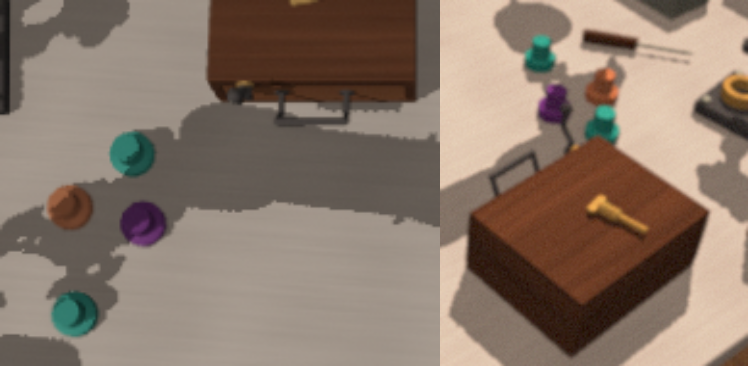

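```bash
cat > m2.py <<'E'
from h import *
T=np.load("top0.npz"); W=cloud("top",T["d"]).reshape(-1,3)
yaw=np.radians(4.55); o=np.array([.631,.0438]); R=np.array([[np.cos(yaw),-np.sin(yaw)],[np.sin(yaw),np.cos(yaw)]])
def loc(P): return np.c_[(P[:,:2]-o)@R,P[:,2]]
L=loc(W)
def sel(L,x,y,z): return L[(L[:,0]>x[0])&(L[:,0]<x[1])&(L[:,1]>y[0])&(L[:,1]<y[1])&(L[:,2]>z[0])&(L[:,2]<z[1])]
t=sel(L,(-.02,.23),(-.15,.15),(.1,.115)); print("top",np.percentile(t,[1,50,99],0).round(4))
for n,LL in(("top",L),("scene",loc(cloud("scene",np.load("scene0.npz")["d"]).reshape(-1,3)))):
    h=sel(LL,(-.065,-.03),(-.06,.06),(.07,.11)); print(n,"handle",len(h),np.percentile(h,[2,50,98],0).round(4))
    b=sel(LL,(-.07,-.012),(.05,.16),(.115,.2)); print(n,"ball",len(b),np.percentile(b,[2,50,98],0).round(4) if len(b) else "")
for nm,c in dict(cu=(.473,.344),pu=(.46,.2486),t1=(.548,.2725),t2=(.342,.3216)).items():
    q=W[(np.hypot(*(W[:,:2]-c).T)<.035)&(W[:,2]>.047)]; f=W[(np.hypot(*(W[:,:2]-c).T)<.045)&(W[:,2]>.010)&(W[:,2]<.0195)]
    print(nm,q.mean(0).round(4),len(q),"foot ext",((np.percentile(f,1,0)+np.percentile(f,99,0))/2).round(4), "plane", pts("top",proj("top",q).mean(0),z=.05).round(4))
E
python3 m2.py
```

```text
top [[ 0.0033 -0.1243  0.1006]
 [ 0.0968 -0.0022  0.1068]
 [ 0.201   0.1234  0.1138]]
top handle 97 [[-0.046  -0.0417  0.0767]
 [-0.0419  0.0018  0.0903]
 [-0.0331  0.0447  0.0973]]
top ball 40 [[-0.0344  0.0768  0.1171]
 [-0.0267  0.0822  0.1602]
 [-0.0142  0.0909  0.1661]]
scene handle 131 [[-0.0448 -0.0411  0.0715]
 [-0.0383 -0.0023  0.0911]
 [-0.0311  0.0439  0.096 ]]
scene ball 68 [[-0.0299  0.0767  0.119 ]
 [-0.0219  0.0821  0.1513]
 [-0.0129  0.0894  0.1654]]
cu [0.4737 0.3427 0.0503] 70 foot ext [0.4751 0.3456 0.0149] plane [[0.4737 0.3428 0.05  ]]
pu [0.4603 0.2484 0.0499] 71 foot ext [0.4599 0.2483 0.0148] plane [[0.4603 0.2484 0.05  ]]
t1 [0.5479 0.2719 0.0509] 68 foot ext [0.5481 0.273  0.0149] plane [[0.5481 0.2721 0.05  ]]
t2 [0.3418 0.3223 0.0502] 74 foot ext [0.3422 0.3218 0.0147] plane [[0.3418 0.3224 0.05  ]]
```

Housing at (0.474, 0.343), cabinet front at about (0.634, 0.044) with yaw 4.55°, and the catch is upright. The crop confirms that the copper part is the housing. I start by turning the tool so its y lies along the cabinet's x, which puts tool x along the cabinet's y.

servo_tool:
  series:
    - [0,[0,0,0],0.1166]
    - [0,[0,0,0],0.1166]
    - [0,[0,0,0],0.1166]
    - [0,[0,0,0],0.1166]
    - [0,[0,0,0],0.1166]
    - [0,[0,0,0],0.1166]
    - [0,[0,0,0],0.1166]
    - [0,[0,0,0],0.1166]
    - [0,[0,0,0],0.1166]
    - [0,[0,0,0],0]

```text
t: 0.93
eef_pos: [0.2664, 0.5651, 0.2308]
tcp_rot: [2.136, 2.303, -0.001]
force: [0.7, 0.3, 1.3]
finger_gap: 0.0
grip_force: 0.0
```

servo_tool:
  series:
    - [0,[-2.6,1.5,0],0]
    - [0,[-2.6,1.5,0],0]
    - [0,[-2.6,1.5,0],0]
    - [0,[-2.6,1.5,0],0]
    - [0,[-2.6,1.5,0],0]
    - [0,[-2.6,1.5,0],0]
    - [0,[-2.6,1.5,0],0]
    - [0,[-2.6,1.5,0],0]
    - [0,[-2.6,1.5,0],0]
    - [0,[-2.6,1.5,0],0]

```text
t: 1.77
eef_pos: [0.4376, 0.3168, 0.2312]
tcp_rot: [2.125, 2.314, -0.001]
force: [0.8, 0.2, 0.6]
finger_gap: -0.002
grip_force: 0.0
```

```bash
cat > st.py <<'E'
from h import *
import sys
def st():
    s=manip.get_obs(); o=np.array([.634,.044]); a=np.radians(4.55); c,n=np.cos(a),np.sin(a)
    d=s["eef_pos"][:2]-o; L=[c*d[0]+n*d[1],-n*d[0]+c*d[1],s["eef_pos"][2]]
    M=Ro.from_rotvec(s["tcp_rot"]).as_matrix()
    print("t %.2f"%s["t"],"cab mm",np.round(np.array(L)*1000,1),"yawy %.2f"%np.degrees(np.arctan2(M[1,1],M[0,1])),"tilt",M[:2,2].round(3),"F",s["force"].round(1),"gap %.3f g %.1f"%(s["finger_gap"],s["grip_force"]),"q",s["qpos"].round(2))
    return s
if __name__=="__main__": st()
E
python3 st.py
```

```text
t 1.77 cab mm [-174.1  287.5  231.2] yawy 4.88 tilt [-0. -0.] F [0.8 0.2 0.6] gap -0.002 g 0.0 q [-0.73  0.37  0.08  1.73 -0.04  1.04 -0.55]
```

servo_tool:
  series:
    - [0,[-2.4,1.44,0.5],0]
    - [0,[-2.4,1.44,0.5],0]
    - [0,[-2.4,1.44,0.5],0]
    - [0,[-2.4,1.44,0.5],0]
    - [0,[-2.4,1.44,0.5],0]
    - [0,[-2.4,1.44,0.5],0]
    - [0,[-2.4,1.44,0.5],0]
    - [0,[-2.4,1.44,0.5],0]
    - [0,[-2.4,1.44,0.5],0]
    - [0,[-2.6,1.44,0.5],0]

```text
t: 2.6
eef_pos: [0.6006, 0.0878, 0.1808]
tcp_rot: [-2.124, -2.314, 0.0]
force: [0.0, 0.1, -0.3]
finger_gap: 0.002
grip_force: 0.0
```

Run:
```python
from st import *
st()
for n,sl in(("top",(slice(120,240),slice(190,350))),("scene",(slice(100,280),slice(320,480)))):
    p,d=imaging.grab_frame(n); cv2.imwrite(f"/tmp/{n}.png",p[sl])
a=cv2.resize(cv2.imread("/tmp/top.png"),(480,360),interpolation=2);b=cv2.resize(cv2.imread("/tmp/scene.png"),(320,360),interpolation=2)
cv2.imwrite("pics/c2.png",np.hstack([a,b]))
```

```text
t 2.60 cab mm [-29.8  46.3 180.8] yawy 4.91 tilt [-0.001  0.   ] F [ 0.   0.1 -0.3] gap 0.002 g 0.0 q [-0.26  0.52  0.12  1.63 -0.07  1.   -0.03]
```

View pics/c2.png

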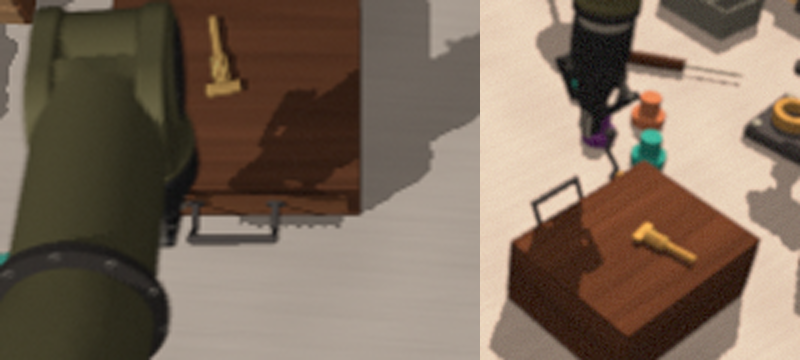

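The picture shows the shut fingers at (598,125) of the right half, on the -y side of the ball at (612,150). I lower them and push the ball along its arc.

servo_tool:
  series:
    - [0,[0,0,2.0],0]
    - [0,[0,0,2.0],0]
    - [0,[0,0,0],0]
    - [0,[0.7,0,0],0]
    - [0,[0.7,0,0],0]
    - [0,[0.9,0,0],0]
    - [0,[1.0,0,0],0]
    - [0,[0.9,0,0.15],0]
    - [0,[1.0,0,0.15],0]
    - [0,[0.9,0,0.35],0]

```text
t: 3.53
eef_pos: [0.595, 0.1501, 0.1348]
tcp_rot: [2.129, 2.309, -0.001]
force: [0.2, -2.8, -2.8]
finger_gap: -0.004
grip_force: 1.4
```

servo_tool:
  series:
    - [0,[0.8,0,0.35],0]
    - [0,[0.7,0,0.5],0]
    - [0,[0.7,0,0.55],0]
    - [0,[0.5,0,0.6],0]
    - [0,[0.5,0,0.65],0]
    - [0,[0,0,0],0]

```text
t: 4.03
eef_pos: [0.593, 0.1818, 0.1082]
tcp_rot: [2.129, 2.309, 0.001]
force: [-3.2, -1.6, 11.4]
finger_gap: 0.0
grip_force: 5.0
```

```bash
python3 st.py
```

```text
t 4.03 cab mm [-29.9 140.6 108.2] yawy 4.64 tilt [ 0.001 -0.   ] F [-3.2 -1.6 11.4] gap 0.000 g 5.0 q [-0.41  0.61  0.11  1.68 -0.09  0.86 -0.18]
```

servo_tool:
  series:
    - [0,[0,0,0.1],0]
    - [0,[0,0,0.1],0]
    - [0,[0,0,0],0]

```text
t: 4.28
eef_pos: [0.5931, 0.1818, 0.1078]
tcp_rot: [2.13, 2.309, 0.003]
force: [-4.7, -1.6, 15.4]
finger_gap: 0.003
grip_force: 7.7
```

servo_tool:
  series:
    - [0,[0,0,-1.5],0]
    - [0,[0,0,-2.5],0]
    - [0,[-2.8,0,-1.0],0]
    - [0,[-2.8,-0.3,0],0]
    - [0,[-2.8,-0.3,0],0]
    - [0,[-2.8,-0.3,0],0]
    - [0.4,[-2.8,-0.6,0],0]
    - [0.4,[0,0,0],0]
    - [0.4,[0,0,0],0]
    - [0.4,[0,0,0],0]

```text
t: 5.12
eef_pos: [0.589, 0.0414, 0.156]
tcp_rot: [-2.13, -2.309, -0.001]
force: [-0.6, 0.4, -0.3]
finger_gap: 0.4
grip_force: 0.0
```

Run:
```python
from st import *
st()
p,d=imaging.grab_frame("top"); q,e=imaging.grab_frame("scene")
import m2
L=m2.loc(cloud("scene",e).reshape(-1,3))-[.003,0,0]
b=m2.sel(L,(-.06,-.012),(.06,.18),(.085,.2)); print("ball scene",len(b),np.percentile(b,[2,50,98],0).round(4))
L=m2.loc(cloud("top",d).reshape(-1,3))-[.003,0,0]
b=m2.sel(L,(-.06,-.012),(.06,.18),(.085,.2)); print("ball top",len(b),np.percentile(b,[2,50,98],0).round(4) if len(b) else 0)
```

```text
t 5.12 cab mm [-45.1   0.9 156. ] yawy 4.62 tilt [-0.     0.001] F [-0.6  0.4 -0.3] gap 0.400 g 0.0 q [-0.19  0.52  0.12  1.7  -0.08  0.92  0.04]
top [[ 0.0033 -0.1243  0.1006]
 [ 0.0968 -0.0022  0.1068]
 [ 0.201   0.1234  0.1138]]
top handle 97 [[-0.046  -0.0417  0.0767]
 [-0.0419  0.0018  0.0903]
 [-0.0331  0.0447  0.0973]]
top ball 40 [[-0.0344  0.0768  0.1171]
 [-0.0267  0.0822  0.1602]
 [-0.0142  0.0909  0.1661]]
scene handle 131 [[-0.0448 -0.0411  0.0715]
 [-0.0383 -0.0023  0.0911]
 [-0.0311  0.0439  0.096 ]]
scene ball 68 [[-0.0299  0.0767  0.119 ]
 [-0.0219  0.0821  0.1513]
 [-0.0129  0.0894  0.1654]]
cu [0.4737 0.3427 0.0503] 70 foot ext [0.4751 0.3456 0.0149] plane [[0.4737 0.3428 0.05  ]]
pu [0.4603 0.2484 0.0499] 71 foot ext [0.4599 0.2483 0.0148] plane [[0.4603 0.2484 0.05  ]]
t1 [0.5479 0.2719 0.0509] 68 foot ext [0.5481 0.273  0.0149] plane [[0.5481 0.2721 0.05  ]]
t2 [0.3418 0.3223 0.0502] 74 foot ext [0.3422 0.3218 0.0147] plane [[0.3418 0.3224 0.05  ]]
ball scene 67 [[-0.0316  0.0722  0.0981]
 [-0.0237  0.1274  0.1025]
 [-0.0125  0.1455  0.111 ]]
ball top 5 [[-0.0314  0.1466  0.1015]
 [-0.0256  0.1492  0.1037]
 [-0.0222  0.1496  0.1044]]
```

The catch is at its stop: the force rose to 15 N without further motion, and the ball shows at y≈0.14, z≈0.10. Next I grip the handle bar.

servo_tool:
  series:
    - [0.4,[0,0,2.5],0]
    - [0.4,[0,0,2.5],0]
    - [0.4,[0,0,2.0],0]
    - [0.4,[0,0,1.6],0]
    - [0.4,[0,0,0],0]
    - [0,[0,0,0],0]
    - [0,[0,0,0],0]
    - [0,[0,0,0],0]
    - [0,[0,0,0],0]

```text
t: 5.97
eef_pos: [0.5898, 0.0413, 0.0713]
tcp_rot: [2.129, 2.309, 0.003]
force: [0.6, 2.3, -0.8]
finger_gap: 0.094
grip_force: 58.6
```

```bash
python3 st.py
```

```text
t 5.97 cab mm [-44.2   0.8  71.3] yawy 4.64 tilt [0.002 0.001] F [ 0.6  2.3 -0.8] gap 0.094 g 58.6 q [-0.18  0.62  0.11  1.79 -0.09  0.73  0.06]
```

servo_tool:
  series:
    - [0,[0,-0.7,0],0]
    - [0,[0,-1.4,0],0]
    - [0,[0,-1.5,0],0]
    - [0,[0,-1.5,0],0]
    - [0,[0,-1.5,0],0]
    - [0,[0,-1.5,0],0]
    - [0,[0,-1.5,0],0]
    - [0,[0,-1.5,0],0]
    - [0,[0,-1.0,0],0]
    - [0,[0,0,0],0]

```text
t: 6.8
eef_pos: [0.4663, 0.0325, 0.0712]
tcp_rot: [-2.127, -2.309, -0.002]
force: [-2.1, 5.6, 2.9]
finger_gap: 0.09
grip_force: 59.6
```

servo_tool:
  series:
    - [0,[0,-0.4,0],0]
    - [0,[0,-0.3,0],0]
    - [0,[0,-0.2,0],0]
    - [0,[0,-0.2,0],0]
    - [0,[0,0,0],0]

```text
t: 7.22
eef_pos: [0.4605, 0.0321, 0.0713]
tcp_rot: [2.126, 2.308, 0.01]
force: [7.2, 7.7, -7.5]
finger_gap: 0.093
grip_force: 58.8
```

```bash
python3 st.py
```

```text
t 7.22 cab mm [-173.9    1.9   71.3] yawy 4.72 tilt [0.007 0.003] F [ 7.2  7.7 -7.5] gap 0.093 g 58.8 q [-0.19  0.48  0.1   2.13 -0.1   0.53  0.06]
```

servo_tool:
  series:
    - [0,[0,-0.3,0],0]
    - [0,[0,0,0],0]
    - [0,[0,0,0],0]

```text
t: 7.47
eef_pos: [0.4605, 0.0321, 0.0714]
tcp_rot: [2.123, 2.306, 0.016]
force: [15.7, 9.0, -17.5]
finger_gap: 0.091
grip_force: 58.9
```

```bash
python3 st.py
```

```text
t 7.47 cab mm [-173.9    1.9   71.4] yawy 4.73 tilt [0.012 0.003] F [ 15.7   9.  -17.5] gap 0.091 g 58.9 q [-0.19  0.47  0.1   2.14 -0.1   0.52  0.06]
```

The drawer is at its stop: no more travel while the force rises. I release the handle, lift, and go above the housing.

servo_tool:
  series:
    - [0,[0,0.5,0],0]
    - [0.4,[0,0,0],0]
    - [0.4,[0,0,0],0]
    - [0.4,[0,0,0],0]
    - [0.4,[0,0,-2.5],0]
    - [0.4,[0,0,-3.0],0]
    - [0.4,[0,0,-3.5],0]
    - [0.75,[0,0,-3.0],0]

```text
t: 8.13
eef_pos: [0.4588, 0.0293, 0.1923]
tcp_rot: [2.131, 2.308, -0.0]
force: [0.1, 0.6, -0.1]
finger_gap: 0.525
grip_force: 0.0
```

servo_tool:
  series:
    - [0.75,[3.1,0.4,0],0]
    - [0.75,[3.1,0.4,0],0]
    - [0.75,[3.1,0.4,0],0]
    - [0.75,[3.1,0.4,0],0]
    - [0.75,[3.1,0.4,0],0]
    - [0.75,[3.1,0.4,0],0]
    - [0.75,[3.1,0.4,0],0]
    - [0.75,[3.1,0.4,0],0]
    - [0.75,[3.1,0.4,0],0]
    - [0.75,[3.0,0.4,0],0]

```text
t: 8.97
eef_pos: [0.4741, 0.3421, 0.1904]
tcp_rot: [2.131, 2.308, -0.0]
force: [0.7, 0.4, 0.0]
finger_gap: 0.75
grip_force: 0.0
```

Run:
```python
from st import *
st()
p,d=imaging.grab_frame("top"); np.savez("top1.npz",p=p,d=d); q,e=imaging.grab_frame("scene"); np.savez("scene1.npz",p=q,d=e)
a=cv2.resize(p[120:270,140:340],(480,360),interpolation=2);b=cv2.resize(q[90:270,320:480],(320,360),interpolation=2)
cv2.imwrite("pics/c3.png",np.hstack([a,b]))
```

```text
t 8.97 cab mm [-135.7  309.9  190.4] yawy 4.59 tilt [ 0. -0.] F [0.7 0.4 0. ] gap 0.750 g 0.0 q [-0.71  0.48  0.07  1.67 -0.04  0.99 -0.55]
```

View pics/c3.png

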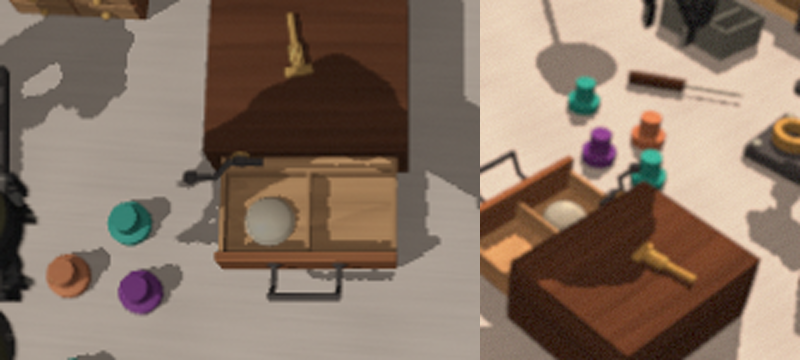

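The drawer is fully out. The glass is in the left (+y) compartment at (270,220) of the crop, the right compartment is empty at about (352,215), and the catch is level. The gripper seems left of the housing at (68,275), so I check with projections.

Run:
```python
from st import *
s=st(); T=np.load("top1.npz"); W=cloud("top",T["d"]).reshape(-1,3); S=cloud("scene",np.load("scene1.npz")["d"]).reshape(-1,3)
for n in("top","scene"): print(n,"tcp px",proj(n,s["eef_pos"]).round(),"housing px",proj(n,[.474,.343,.05]).round())
for A in(W,S):
    g=A[(A[:,2]>.16)&(A[:,2]<.26)&(np.hypot(A[:,0]-.474,A[:,1]-.343)<.12)]; print("gripper pts",len(g),g.mean(0).round(3) if len(g) else "",g.min(0).round(3) if len(g) else "")
for c in((.474,.343),):
    for A in(W,S):
        q=A[(np.hypot(*(A[:,:2]-c).T)<.04)&(A[:,2]>.046)&(A[:,2]<.058)]; print("housing",q.mean(0).round(4),len(q))
# drawer in cabinet frame: floor of bay & walls
import io,contextlib
o=np.array([.634,.044]);a=np.radians(4.55);R=np.array([[np.cos(a),-np.sin(a)],[np.sin(a),np.cos(a)]])
L=np.c_[(W[:,:2]-o)@R,W[:,2]]
f=L[(L[:,0]>-.12)&(L[:,0]<-.01)&(L[:,1]>-.115)&(L[:,1]<.0)&(L[:,2]>.015)&(L[:,2]<.032)]; print("floor",np.percentile(f,[1,50,99],0).round(4))
w=L[(L[:,0]>-.10)&(L[:,0]<-.03)&(abs(L[:,1])<.13)&(L[:,2]>.046)&(L[:,2]<.062)]; h,e=np.histogram(w[:,1],bins=np.arange(-.13,.131,.005)); print([(round(x,3),k) for x,k in zip(e,h) if k])
fr=L[(L[:,0]<-.09)&(L[:,0]>-.16)&(abs(L[:,1])<.1)&(L[:,2]>.07)&(L[:,2]<.084)]; print("front",np.percentile(fr,[2,50,98],0).round(4))
c=L[(L[:,0]>-.12)&(L[:,0]<-.01)&(L[:,1]>.01)&(L[:,1]<.1)&(L[:,2]>.036)&(L[:,2]<.05)]; print("crystal",c.mean(0).round(4))
```

```text
t 9.07 cab mm [-136.6  314.7  189.9] yawy 4.99 tilt [-0.001  0.003] F [-0.4 -0.5  0.1] gap 0.751 g 0.0 q [-0.71  0.48  0.06  1.67 -0.04  0.99 -0.55]
top tcp px [[149. 225.]] housing px [[165. 233.]]
scene tcp px [[412. 110.]] housing px [[404. 148.]]
gripper pts 169 [0.468 0.335 0.24 ] [0.409 0.321 0.193]
gripper pts 319 [0.478 0.344 0.237] [0.408 0.328 0.197]
housing [0.4726 0.3447 0.0492] 82
housing [0.4768 0.3453 0.0506] 62
floor [[-0.1077 -0.1019  0.0161]
 [-0.0602 -0.0532  0.023 ]
 [-0.012  -0.0014  0.0312]]
[(np.float64(-0.11), np.int64(44)), (np.float64(-0.005), np.int64(10)), (np.float64(0.0), np.int64(23)), (np.float64(0.035), np.int64(5)), (np.float64(0.04), np.int64(9)), (np.float64(0.045), np.int64(5)), (np.float64(0.05), np.int64(8)), (np.float64(0.055), np.int64(8)), (np.float64(0.06), np.int64(5)), (np.float64(0.065), np.int64(1)), (np.float64(0.105), np.int64(42)), (np.float64(0.11), np.int64(17))]
front [[-0.1293 -0.0965  0.0712]
 [-0.124   0.0021  0.0765]
 [-0.1184  0.0961  0.0826]]
crystal [-0.0629  0.0521  0.0419]
```

servo_tool:
  series:
    - [0.75,[0,0,2.0],0]
    - [0.75,[0,0,2.0],0]
    - [0.75,[0,0,2.0],0]
    - [0.75,[0,0,0],0]
    - [0.75,[0,0,0],0]

```text
t: 9.48
eef_pos: [0.474, 0.3399, 0.1299]
tcp_rot: [2.131, 2.308, -0.004]
force: [0.8, 1.1, 0.3]
finger_gap: 0.756
grip_force: 0.0
```

Run:
```python
from st import *
st()
n="scene"; p,d=imaging.grab_frame(n); cv2.imwrite("pics/c4.png",cv2.resize(p[60:190,360:480],(480,520),interpolation=2))
st()
```

```text
t 9.48 cab mm [-136.1  307.7  129.9] yawy 4.57 tilt [-0.002 -0.002] F [0.8 1.1 0.3] gap 0.756 g 0.0 q [-0.71  0.54  0.06  1.75 -0.04  0.85 -0.54]
t 9.53 cab mm [-135.3  308.3  130.9] yawy 4.57 tilt [ 0. -0.] F [-0.6  0.6 -0.1] gap 0.751 g 0.0 q [-0.71  0.54  0.06  1.75 -0.04  0.85 -0.54]
```

View pics/c4.png

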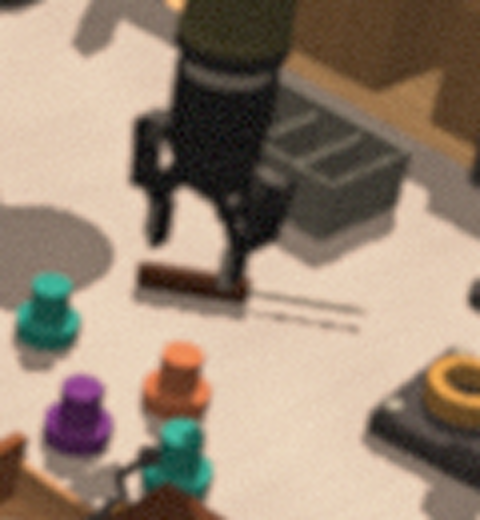

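The picture shows the open fingers at (160,240) and (232,285), on both sides of the copper housing's axis. The readings put them 4 mm short in tool x, so I correct that and descend.

servo_tool:
  series:
    - [0.85,[0.45,0,0],0]
    - [0.85,[0,0,2.0],0]
    - [0.85,[0,0,2.0],0]
    - [0.85,[0,0,2.0],0]
    - [0.85,[0,0,2.0],0]
    - [0.85,[0,0,1.5],0]
    - [0.85,[0,0,1.1],0]
    - [0.85,[0,0,0],0]

```text
t: 10.2
eef_pos: [0.4735, 0.3456, 0.0232]
tcp_rot: [-2.13, -2.309, 0.003]
force: [-0.8, -0.1, 0.4]
finger_gap: 0.846
grip_force: 0.0
```

servo_tool:
  series:
    - [0,[0,0,0],0]
    - [0,[0,0,0],0]
    - [0,[0,0,0],0]
    - [0,[0,0,0],0]
    - [0,[0,0,0],0]

```text
t: 10.62
eef_pos: [0.4749, 0.3464, 0.0259]
tcp_rot: [2.13, 2.309, 0.004]
force: [-0.3, -1.0, 5.6]
finger_gap: 0.372
grip_force: 59.1
```

```bash
python3 st.py
```

```text
t 10.62 cab mm [-134.6  314.    25.9] yawy 4.62 tilt [0.002 0.002] F [-0.3 -1.   5.6] gap 0.372 g 59.1 q [-0.7   0.68  0.05  1.84 -0.05  0.62 -0.54]
```

servo_tool:
  series:
    - [0,[0,0,-1.0],0]
    - [0,[0,0,-2.0],0]
    - [0,[0,0,-3.0],0]
    - [0,[0,0,-3.5],0]
    - [0,[0,0,-3.5],0]
    - [0,[0,0,-2.5],0]
    - [0,[0,0,-1.0],0]
    - [0,[0,0,0],0]

```text
t: 11.28
eef_pos: [0.4751, 0.3464, 0.1926]
tcp_rot: [2.13, 2.308, 0.009]
force: [-0.3, 0.4, -2.5]
finger_gap: 0.37
grip_force: 59.7
```

```bash
python3 st.py
```

```text
t 11.28 cab mm [-134.4  314.1  192.6] yawy 4.61 tilt [0.004 0.003] F [-0.3  0.4 -2.5] gap 0.370 g 59.7 q [-0.72  0.48  0.07  1.67 -0.04  0.99 -0.55]
```

servo_tool:
  series:
    - [0,[-1.5,0.3,0],0]
    - [0,[-2.5,0.5,0],0]
    - [0,[-2.5,0.5,0],0]
    - [0,[-2.5,0.5,0],0]
    - [0,[-2.5,0.5,0],0]
    - [0,[-2.5,0.5,0],0]
    - [0,[-2.5,0.5,0],0]
    - [0,[-2.5,0.5,0],0]
    - [0,[-2.5,0.5,0],0]
    - [0,[-2.5,0.5,0],0]

```text
t: 12.12
eef_pos: [0.5399, 0.1079, 0.187]
tcp_rot: [-2.129, -2.307, 0.006]
force: [1.3, 0.2, -2.3]
finger_gap: 0.372
grip_force: 59.7
```

servo_tool:
  series:
    - [0,[-2.5,0.5,0],0]
    - [0,[-2.5,0.5,0],0]
    - [0,[-2.5,0.5,0],0]
    - [0,[-2.5,0.5,0],0]
    - [0,[-2.0,0.2,0],0]
    - [0,[-0.7,0,0],0]
    - [0,[0,0,0],0]
    - [0,[0,0,0],0]

```text
t: 12.78
eef_pos: [0.5723, -0.0141, 0.1879]
tcp_rot: [-2.129, -2.307, 0.002]
force: [0.2, 0.8, -1.0]
finger_gap: 0.373
grip_force: 59.7
```

Run:
```python
from st import *
st()
p,d=imaging.grab_frame("top"); q,e=imaging.grab_frame("scene")
a=cv2.resize(p[120:270,190:390],(480,360),interpolation=2);b=cv2.resize(q[60:270,290:480],(320,360),interpolation=2)
cv2.imwrite("pics/c5.png",np.hstack([a,b]))
S=cloud("scene",e); h=cv2.cvtColor(q,cv2.COLOR_BGR2HSV)
m=(h[...,0]<14)&(h[...,1]>110)&(S[...,2]>.13)&(S[...,2]<.24)&(S[...,0]>.45)&(S[...,0]<.68)&(abs(S[...,1])<.15); P=S[m]; print(len(P), np.percentile(P,[2,50,98],0).round(3) if len(P) else "")
st()
```

```text
t 12.78 cab mm [-66.2 -53.1 187.9] yawy 4.59 tilt [-0.003  0.001] F [ 0.2  0.8 -1. ] gap 0.373 g 59.7 q [-0.09  0.46  0.11  1.71 -0.06  0.98  0.12]
359 [[ 0.555 -0.04   0.165]
 [ 0.583 -0.025  0.183]
 [ 0.601  0.002  0.217]]
t 12.88 cab mm [-65.6 -51.6 188.6] yawy 4.74 tilt [-0.002  0.001] F [-0.6 -0.  -1.3] gap 0.369 g 59.7 q [-0.09  0.46  0.11  1.71 -0.06  0.98  0.12]
```

View pics/c5.png

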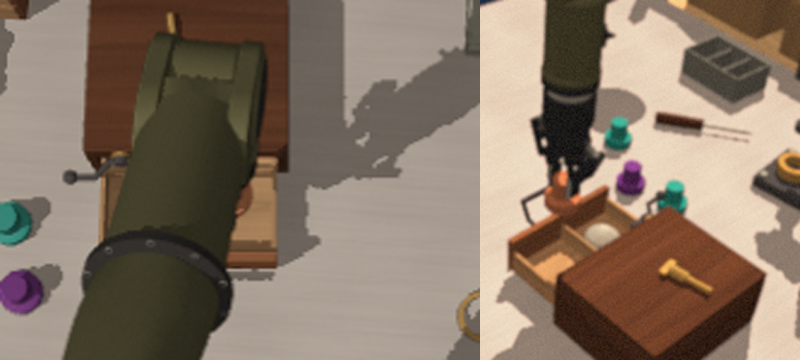

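The housing is held upright above the empty compartment, at (565,190) of the right half. I lower it.

servo_tool:
  series:
    - [0,[0,0,1.5],0]
    - [0,[0,0,2.5],0]
    - [0,[0,0,2.5],0]
    - [0,[0,0,2.5],0]
    - [0,[0,0,2.0],0]
    - [0,[0,0,1.2],0]
    - [0,[0,0,0.5],0]
    - [0,[0,0,0],0]
    - [0,[0,0,0],0]

```text
t: 13.63
eef_pos: [0.5736, -0.0135, 0.0627]
tcp_rot: [2.129, 2.31, 0.001]
force: [0.8, 0.0, -1.4]
finger_gap: 0.375
grip_force: 59.8
```

```bash
python3 st.py
```

```text
t 13.63 cab mm [-64.8 -52.6  62.7] yawy 4.69 tilt [0. 0.] F [ 0.8  0.  -1.4] gap 0.375 g 59.8 q [-0.08  0.61  0.09  1.85 -0.08  0.69  0.14]
```

servo_tool:
  series:
    - [0,[0,0,0.2],0]
    - [0,[0,0,0.2],0]
    - [0,[0,0,0.2],0]
    - [0,[0,0,0],0]

```text
t: 13.97
eef_pos: [0.5734, -0.0144, 0.0564]
tcp_rot: [2.13, 2.309, 0.0]
force: [0.5, -0.1, -1.9]
finger_gap: 0.368
grip_force: 59.8
```

```bash
python3 st.py
```

```text
t 13.97 cab mm [-65.1 -53.4  56.4] yawy 4.62 tilt [0. 0.] F [ 0.5 -0.1 -1.9] gap 0.368 g 59.8 q [-0.07  0.62  0.09  1.85 -0.08  0.67  0.14]
```

servo_tool:
  series:
    - [0,[0,0,0.15],0]
    - [0,[0,0,0.15],0]
    - [0,[0,0,0.1],0]
    - [0,[0,0,0],0]

```text
t: 14.3
eef_pos: [0.5732, -0.0145, 0.052]
tcp_rot: [-2.13, -2.309, 0.0]
force: [-0.3, -0.2, -2.3]
finger_gap: 0.372
grip_force: 59.8
```

servo_tool:
  series:
    - [0,[0,0,0.1],0]
    - [0,[0,0,0],0]

```text
t: 14.47
eef_pos: [0.5733, -0.0145, 0.0511]
tcp_rot: [-2.13, -2.309, 0.0]
force: [-1.3, -0.4, -1.9]
finger_gap: 0.369
grip_force: 59.8
```

```bash
python3 st.py
```

```text
t 14.47 cab mm [-65.2 -53.5  51.1] yawy 4.62 tilt [-0. -0.] F [-1.3 -0.4 -1.9] gap 0.369 g 59.8 q [-0.07  0.63  0.09  1.86 -0.09  0.66  0.15]
```

servo_tool:
  series:
    - [0,[0,0,0.1],0]
    - [0,[0,0,0],0]

```text
t: 14.63
eef_pos: [0.5733, -0.0145, 0.0501]
tcp_rot: [-2.13, -2.309, 0.0]
force: [-0.8, 0.1, -1.4]
finger_gap: 0.37
grip_force: 59.8
```

servo_tool:
  series:
    - [0,[0,0,0.1],0]
    - [0,[0,0,0],0]

```text
t: 14.8
eef_pos: [0.5737, -0.0145, 0.0499]
tcp_rot: [2.13, 2.309, 0.001]
force: [-1.5, -0.5, 2.7]
finger_gap: 0.369
grip_force: 60.4
```

servo_tool:
  series:
    - [0,[0,0,0.1],0]
    - [0,[0,0,0],0]

```text
t: 14.97
eef_pos: [0.5744, -0.0144, 0.0498]
tcp_rot: [2.129, 2.308, 0.003]
force: [-1.2, 0.9, 12.2]
finger_gap: 0.371
grip_force: 60.9
```

The housing is on the floor. I ease off, open part way, and lift.

servo_tool:
  series:
    - [0,[0,0,-0.15],0]
    - [0.6,[0,0,0],0]
    - [0.6,[0,0,0],0]
    - [0.6,[0,0,0],0]
    - [0.6,[0,0,-1.0],0]
    - [0.6,[0,0,-2.0],0]
    - [0.6,[0,0,-3.0],0]
    - [0.6,[0,0,-3.5],0]
    - [0.6,[0,0,-3.5],0]
    - [0.6,[0,0,-2.0],0]

```text
t: 15.8
eef_pos: [0.5744, -0.0147, 0.2043]
tcp_rot: [2.128, 2.306, 0.005]
force: [0.7, -1.4, 0.2]
finger_gap: 0.602
grip_force: 0.0
```

servo_tool:
  series:
    - [0.6,[2.5,-2.0,0],0]
    - [0.6,[2.5,-2.0,0],0]
    - [0.6,[2.5,-2.0,0],0]
    - [0.6,[2.5,-2.0,0],0]
    - [0.6,[2.5,-1.0,0],0]
    - [0.6,[2.5,0,0],0]
    - [0.6,[2.5,0,0],0]
    - [0.6,[2.5,0,0],0]
    - [0.6,[2.5,0,0],0]
    - [0.6,[2.5,0,0],0]

```text
t: 16.63
eef_pos: [0.4632, 0.2286, 0.2005]
tcp_rot: [2.13, 2.309, 0.001]
force: [0.9, 0.2, -0.0]
finger_gap: 0.6
grip_force: 0.0
```

servo_tool:
  series:
    - [0.6,[2.5,0,0],0]
    - [0.6,[2.5,0,0],0]
    - [0.6,[2.5,0,0],0]
    - [0.6,[0,0,0],0]

```text
t: 16.97
eef_pos: [0.4559, 0.3082, 0.2002]
tcp_rot: [-2.121, -2.314, -0.004]
force: [-0.2, 0.3, 0.2]
finger_gap: 0.599
grip_force: 0.0
```

Run:
```python
from st import *
st()
p,d=imaging.grab_frame("top"); q,e=imaging.grab_frame("scene")
a=cv2.resize(p[110:270,180:390],(473,360),interpolation=2);b=cv2.resize(q[90:270,300:480],(327,360),interpolation=2)
cv2.imwrite("pics/c6.png",np.hstack([a,b]))
W=cloud("top",d).reshape(-1,3)
o=np.array([.634,.044]);a=np.radians(4.55);R=np.array([[np.cos(a),-np.sin(a)],[np.sin(a),np.cos(a)]])
L=np.c_[(W[:,:2]-o)@R,W[:,2]]
h=L[(np.hypot(L[:,0]+.065,L[:,1]+.053)<.04)&(L[:,2]>.068)&(L[:,2]<.09)]; print("housing top",np.percentile(h,[2,50,98],0).round(4))
fr=L[(L[:,0]<-.09)&(L[:,0]>-.16)&(abs(L[:,1])<.1)&(L[:,2]>.07)&(L[:,2]<.084)]; print("front",np.percentile(fr,[2,50,98],0).round(4))
c=L[(L[:,0]>-.12)&(L[:,0]<-.01)&(L[:,1]>.01)&(L[:,1]<.1)&(L[:,2]>.036)&(L[:,2]<.05)]; print("crystal",c.mean(0).round(4))
```

```text
t 16.97 cab mm [-156.6  277.5  200.2] yawy 4.99 tilt [-0.     0.004] F [-0.2  0.3  0.2] gap 0.599 g 0.0 q [-0.66  0.41  0.04  1.75 -0.02  0.98 -0.53]
housing top [[-0.0811 -0.0705  0.0684]
 [-0.0662 -0.0557  0.0732]
 [-0.0508 -0.041   0.0794]]
front [[-0.1289 -0.0965  0.0712]
 [-0.1224 -0.0007  0.0767]
 [-0.1154  0.0959  0.0826]]
crystal [-0.063  0.051  0.042]
```

View pics/c6.png

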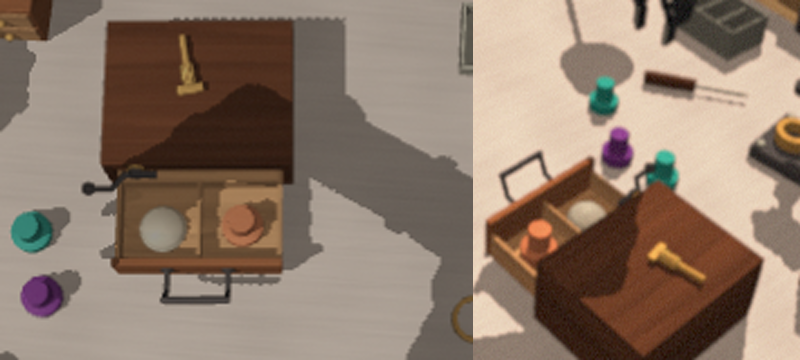

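The picture shows the housing upright in the empty compartment at (242,225), the glass untouched at (163,230), the catch level at (90,188) and the drawer out. I check whether the drawer crept in by a millimetre or so.

Run:
```python
from st import *
A=np.load("top1.npz")["d"]; R=[];H=[]
def hx(d):
    W=cloud("top",d).reshape(-1,3); o=np.array([.634,.044]);a=np.radians(4.55);R=np.array([[np.cos(a),-np.sin(a)],[np.sin(a),np.cos(a)]])
    L=np.c_[(W[:,:2]-o)@R,W[:,2]]
    h=L[(L[:,0]>-.2)&(L[:,0]<-.155)&(abs(L[:,1])<.033)&(L[:,2]>.07)]; f=L[(L[:,0]<-.09)&(L[:,0]>-.145)&(abs(L[:,1])<.1)&(L[:,2]>.06)&(L[:,2]<.09)]
    return h[:,0].mean(),len(h),np.percentile(f[:,0],3),len(f)
print(np.round(hx(A),4))
for i in range(4): print(np.round(hx(imaging.grab_frame("top")[1]),4))
```

```text
[-1.754e-01  9.200e+01 -1.341e-01  3.590e+02]
[-1.740e-01  6.900e+01 -1.317e-01  3.740e+02]
[-1.741e-01  6.900e+01 -1.337e-01  3.790e+02]
[-1.741e-01  6.900e+01 -1.311e-01  3.770e+02]
[-1.741e-01  6.900e+01 -1.324e-01  3.800e+02]
```

The drawer moved in by about 1 mm during the placing. There is plenty of time, so I pull it gently back to its stop.

servo_tool:
  series:
    - [0.4,[-2.7,-0.2,0],0]
    - [0.4,[-2.7,-0.2,0],0]
    - [0.4,[-2.7,-0.2,0],0]
    - [0.4,[-2.7,-0.2,0],0]
    - [0.4,[-2.7,-0.2,0],0]
    - [0.4,[-2.7,-0.2,0],0]
    - [0.4,[-2.7,-0.2,0],0]
    - [0.4,[-2.7,-0.2,0],0]
    - [0.4,[-2.7,-0.2,0],0]
    - [0.4,[-2.6,-0.1,0],0]

```text
t: 18.1
eef_pos: [0.4596, 0.0301, 0.2001]
tcp_rot: [2.132, 2.307, 0.0]
force: [0.6, -0.1, 0.5]
finger_gap: 0.401
grip_force: 0.0
```

servo_tool:
  series:
    - [0.4,[0,0,2],0]
    - [0.4,[0,0,2],0]
    - [0.4,[0,0,0],0]
    - [0.4,[0,0,0],0]

```text
t: 18.43
eef_pos: [0.4594, 0.0318, 0.1596]
tcp_rot: [-2.131, -2.307, 0.003]
force: [0.5, -0.1, 0.6]
finger_gap: 0.398
grip_force: 0.0
```

```bash
python3 st.py
```

```text
t 18.43 cab mm [-175.     1.7  159.6] yawy 4.54 tilt [-0.002 -0.   ] F [ 0.5 -0.1  0.6] gap 0.398 g 0.0 q [-0.21  0.34  0.11  2.02 -0.05  0.79  0.02]
```

servo_tool:
  series:
    - [0.4,[0,0,2.5],0]
    - [0.4,[0,0,2.5],0]
    - [0.4,[0,0,2.0],0]
    - [0.4,[0,0,1.8],0]
    - [0.4,[0,0,0],0]
    - [0,[0,0,0],0]
    - [0,[0,0,0],0]
    - [0,[0,0,0],0]
    - [0,[0,0,0],0]

```text
t: 19.18
eef_pos: [0.4615, 0.0327, 0.0733]
tcp_rot: [2.129, 2.307, 0.004]
force: [-0.9, 0.7, 7.6]
finger_gap: 0.097
grip_force: 59.1
```

```bash
python3 st.py
```

```text
t 19.18 cab mm [-172.9    2.4   73.3] yawy 4.61 tilt [0.003 0.   ] F [-0.9  0.7  7.6] gap 0.097 g 59.1 q [-0.19  0.47  0.09  2.12 -0.08  0.54  0.04]
```

servo_tool:
  series:
    - [0,[0,-0.1,0],0]
    - [0,[0,-0.1,0],0]
    - [0,[0,-0.1,0],0]
    - [0,[0,0,0],0]
    - [0,[0,0,0],0]

```text
t: 19.6
eef_pos: [0.4605, 0.0326, 0.0733]
tcp_rot: [2.127, 2.306, 0.008]
force: [4.4, 0.6, 4.8]
finger_gap: 0.088
grip_force: 58.9
```

```bash
python3 st.py
```

```text
t 19.60 cab mm [-173.9    2.4   73.3] yawy 4.61 tilt [0.007 0.001] F [4.4 0.6 4.8] gap 0.088 g 58.9 q [-0.19  0.47  0.09  2.13 -0.08  0.54  0.04]
```

It is back at the stop reading of -173.9. I release, lift clear, and check a last time.

servo_tool:
  series:
    - [0,[0,0.2,0],0]
    - [0.4,[0,0,0],0]
    - [0.4,[0,0,0],0]
    - [0.4,[0,0,0],0]
    - [0.4,[0,0,-2.0],0]
    - [0.4,[0,0,-3.0],0]
    - [0.4,[0,0,-3.5],0]
    - [0.4,[0,0,-3.0],0]
    - [0.4,[0,0,-1.0],0]

```text
t: 20.35
eef_pos: [0.4604, 0.0325, 0.2007]
tcp_rot: [2.128, 2.307, 0.006]
force: [0.4, -0.5, -0.7]
finger_gap: 0.399
grip_force: 0.0
```

servo_tool:
  series:
    - [0.4,[2.7,0,0],0]
    - [0.4,[2.7,0,0],0]
    - [0.4,[2.7,0,0],0]
    - [0.4,[2.7,0,0],0]
    - [0.4,[2.7,0,0],0]
    - [0.4,[2.7,0,0],0]
    - [0.4,[2.7,0,0],0]
    - [0.4,[2.7,0,0],0]
    - [0.4,[2.7,0,0],0]
    - [0.4,[0,0,0],0]

```text
t: 21.18
eef_pos: [0.4378, 0.2807, 0.1964]
tcp_rot: [-2.12, -2.314, -0.002]
force: [-0.4, 0.7, -0.6]
finger_gap: 0.403
grip_force: 0.0
```

Run:
```python
from st import *
st()
p,d=imaging.grab_frame("top"); q,e=imaging.grab_frame("scene")
a=cv2.resize(p[110:270,140:350],(473,360),interpolation=2);b=cv2.resize(q[90:270,300:480],(327,360),interpolation=2)
cv2.imwrite("pics/c7.png",np.hstack([a,b]))
W=cloud("top",d).reshape(-1,3); o=np.array([.634,.044]);a=np.radians(4.55);R=np.array([[np.cos(a),-np.sin(a)],[np.sin(a),np.cos(a)]])
L=np.c_[(W[:,:2]-o)@R,W[:,2]]; h=L[(L[:,0]>-.2)&(L[:,0]<-.155)&(abs(L[:,1])<.033)&(L[:,2]>.07)]; print(h[:,0].mean(),len(h))
```

```text
t 21.18 cab mm [-176.8  251.5  196.4] yawy 5.02 tilt [-0.001  0.003] F [-0.4  0.7 -0.6] gap 0.403 g 0.0 q [-0.64  0.38  0.04  1.83 -0.02  0.94 -0.51]
-0.1754186853511745 91
```

View pics/c7.png

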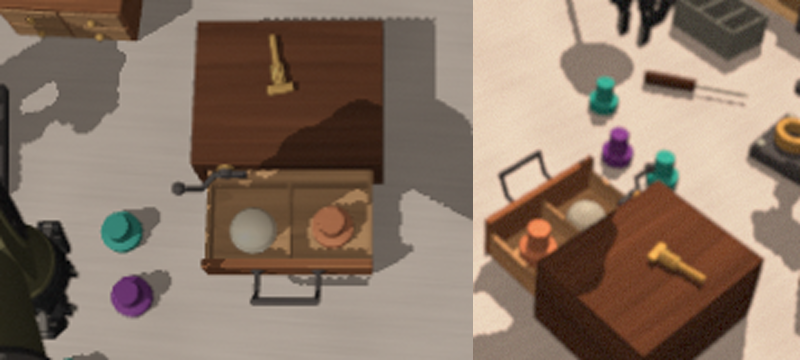

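The drawer is back at its stop, with the handle at -175.4 mm as when first fully out. The housing stands upright at (332,225), the glass is untouched and the catch is level at (180,188). I hand in.

```bash
python3 -c "
from rig import manip; print(manip.hand_in())"
```

```text
the job is handed in; nothing more can be done
None
```

The job is handed in: the catch is at its stop, the drawer is fully out (it crept in about 1 mm during placing, so I re-pulled it to the stop), the housing stands upright in the empty compartment, and the glass and other things were left alone; the result was not shown.

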